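# Sort doming and block punches into an indexing bench tray

### The arm

A 6-joint arm with a two-finger parallel gripper is mounted at the origin on the work surface. World frame = base frame: x ahead of the robot, y to its left, z up, the work surface at z = 0. Lengths are in mm, angles in rad, forces in N, time in s.
With the tool pointing down it reaches from about 350 to 975 mm from the base axis. Payload 7.1 kg.
Tool frame: the origin (TCP) lies midway between the tips of the shut fingers; the grasp point (between the pads) lies 19 mm behind it; z points along the fingers, y is the line along which they close (so a half turn about z gives the same grasp; the last joint's range is limited). The gripper opens to 88 mm and grips with 3 to 60 N. Pads are 20 mm wide; open, the fingers measure 115 mm over their backs; the gripper's body (75 mm by 178 mm) begins 61 mm behind the grasp point.
Start: joints at [1.199, 0.423, 1.63, -0, 1.089, -0.019], TCP at [215.922, 586.5, 222.675] pointing down, gripper open.
Joint ranges: [-3, 3], [-0.9, 2.11], [0.09, 2.58], [-1.31, 4.45], [0.11, 2.69], [-2.54, 2.54]. Speed limits (rad/s): [2.39, 2.39, 3.01, 3.14, 3.14, 3.14].

### API

Orientations are given as a rotation vector (axis times angle).
In Python, from workcell import ctrl gives the robot as it stands.
- The arm moves only by the shell command python3 -m pendant 'ROWS'. ROWS is a JSON object of lists of equal length, an entry for each row: "grip": the opening, from -1 (shut) to 1 (fully open); "linear": the shift along the tool's x, y, z in mm, a list of three; "angular": the turn, a rotation vector about the tool's x, y, z in rad, a list of three. In form: {"grip": [grip, ...], "linear": [[tx, ty, tz], ...], "angular": [[ax, ay, az], ...]}. A call has 1 to 12 rows; each row shifts and turns the commanded pose from where the row before left it, along the tool's axes as they then stand; what a row does not reach is not made up. A row lasts 1/12 s, in which the tool goes at most 41.7 mm and 7.16 degrees, less where a joint would pass 70% of its speed; a pose out of reach is approached as far as the arm can. A call with a gripper value outside its range is refused whole. The fingers move at their own pace and stop on an object; the grip force is fixed at half the most. Time passes only in rows, so rows that do not move let the fingers close. It gives the time, the measured TCP pose, the force, the opening and the grip force at its end, in the units of the state.
- ctrl.get_obs(): the state, without advancing time (a new reading comes with each control period).
- ctrl.get_image(name): name is "scene" or "top" or "wrist"; returns the picture (480x640x3 uint8, red, green, blue); there is no depth.
- ctrl.camera_params(name): a dict with "vfov" (degrees; the focal length in pixels is half the picture's height over the tangent of half this angle, whatever the lens; pixels are square), "cx", "cy" (the principal point, pixels), "k1" (the pictures are not rectified: a ray, as slopes to the right and down, at radius r is drawn at 1 + k1 r^2 times it, then the intrinsics apply), "R" (3x3) and "t" (3): a world point X has camera coordinates R X + t; the wrist camera has in their place "T_tool_cam" (4x4, takes a point from camera to tool coordinates, whose origin is the TCP and whose axes are the flange's). Camera axes: x right, y down, z forward; pixel columns grow to the right and rows downward; lengths in mm; the calibration is good to about 2 mm. A picture is of the moment at which its call begins: read the wrist's pose just before it. camera_params takes no time and is no camera call.
- ctrl.close_job(): hands the job in; it is judged then, once.
The state is a dict: "t": time; "qpos": joint angles; "qvel": joint speeds; "joint_torque": joint torques, N m; "ee_pos": TCP position; "orientation": TCP orientation; "ft_force": force on the tool from outside, world axes, zero at the start; "moment": the same for the moment, N m; "width": finger opening in mm; "grasp_force": force on a finger pad.
Only numpy, scipy, OpenCV 4.12 (cv2) and the standard library are available. Lean on these libraries where they do the work, as an engineer would, in place of code of your own. Each camera call takes 0.05 s, during which the arm holds its last target. There are 200 camera calls.

### The job

Sort the three steel punches from the sloping cradle into the rotary tray. Lay both ball-headed punches in the compartment that is now open at the cover's gap, then turn the tray one click anticlockwise (seen from above) so that the next compartment comes to the gap, and lay the block-headed punch in that one. Set the punches down flat, do not let them drop, leave the tray resting in its click and do not disturb the jar, the tin or the screwdriver.

Things in the scene. Friction and masses are not known exactly. Their poses are not given: they have to be found in the camera images.
- ball_1: ball-headed (doming) punch, plain steel, 0.1 kg: round shaft 12 mm thick, 70 mm long, with a ball head 22 mm in diameter. Origin on the axis at mid-shaft, where to grip it; x axis along the shaft to the head: foot at x = -35 mm, ball centre at +43 mm. Starts in any of the cradle's three lanes, sloping 30 degrees, foot low on the side away from the robot, head high towards it.
- ball_2: second ball-headed punch, the same as ball_1
- block: block-headed punch, plain steel, 0.1 kg: the same shaft as ball_1, with a rectangular block head 16 mm (along the shaft) x 32 mm x 14 mm. Origin and x axis as for ball_1; block centre at x = +42 mm. Starts in any of the cradle's lanes.
- rack: fixed wooden cradle, 100 x 208 mm, board rising 30 degrees along its +x (towards the robot). Origin on the table, z up. Lanes at y = -46, 0, 46 mm hold a punch each, mid-shaft at x = 0, z = 74 mm, on two notched cross-bars 42 mm apart (notch walls 8 mm, foot against a lip): lift 20 mm square off the slope to free it. Fingers fit between the bars, to 20 mm past the shaft axis.
- light_bar (a point): centre of the LED bar fixed over the lanes, along rack y, 18 mm wide, 18 mm high, 208 mm long, on posts on the robot's side (x = 55 mm, y = +-94 mm of the rack). It bars a vertical tool; a tool square to the slope (tilted 30 degrees, fingers pointing down and towards the robot) passes beside it. Lift 40 to 50 mm off the slope, then draw back 120 mm along rack -x while rising.
- tray_base: fixed base of the rotary tray, with a clear cover plate (130 mm radius, underside 57 mm, top 61 mm above the table; 24 mm knob at its centre up to 71 mm) over three of the four compartments. The open quarter, the gap, faces along the base's -x (45 degrees to either side). Origin on the table on the turning axis, z up.
- tray (a joint): angle of the tray, rad, growing anticlockwise from above; 0 at the start. A sprung detent holds clicks at 0, 1.571 and 3.142. Pushing a post takes 1.5 to 4 N; past half-way (0.785 rad) the tray runs on by itself to the next click, short of it, it falls back.
- tray_mid (a point): centre of the tray on its floor, 20 mm above the table; turns with the tray. Round aluminium tray, inner radius 128 mm, hub 28 mm thick; outer wall and two crossing dividers (3 mm thick, along this frame's x and y axes) rise to 54 mm above the table.
- comp_1 (a point): floor point on the middle line of the first compartment (x > 0, y > 0 of tray_mid), 81 mm from the axis; at the gap at the start
- comp_2 (a point): floor point on the middle line of the second compartment (x > 0, y < 0 of tray_mid), 81 mm from the axis; one click anticlockwise brings it to the gap
- post_top (a point): top of one of the tray's four upright posts (14 mm thick, from 20 to 85 mm above the table, 144 mm from the axis, outside the wall at the dividers' ends). This one starts at the gap's left edge seen from the robot; pushed across the front of the gap towards its right edge it turns the tray anticlockwise.
- jar: bystander: amber glass jar, 52 mm in diameter, 75 mm high; origin under its centre
- tin: bystander: low round aluminium tin, 66 mm in diameter, 26 mm high; origin under its centre
- screwdriver: bystander: screwdriver 150 mm long lying on the bench
Mind the look-alikes: they are no part of the job. Leave any blue or turquoise look-alike of the ball_2 alone. What is shaped like the block but pink is not meant.

How it is judged (in metres and radians):
On the way, in this order (a step that is already met when the one before it is completed fails the run):
1. both ball-headed punches lie, released, in the first compartment with the tray in its starting click (x of ball_1 in the frame of tray_mid between 0.005 and 0.125 m and y of ball_1 in the frame of tray_mid between 0.005 and 0.125 m and z of each of ball_1, ball_2 in the frame of tray_mid below 0.03 m and angle between ball_1's own x axis and vertical between 1.1 and 2.04159 rad and x of ball_2 in the frame of tray_mid between 0.005 and 0.125 m and y of ball_2 in the frame of tray_mid between 0.005 and 0.125 m and angle between ball_2's own x axis and vertical between 1.1 and 2.04159 rad and linear speed of each of ball_1, ball_2 below 0.03 m/s and contact force between the fingers and ball_1 below 0.05 N and contact force between the fingers and ball_2 below 0.05 N and value of joint tray between -0.12 and 0.12 rad), for 0.2 s.
2. the tray is turned one click anticlockwise and rests there (value of joint tray between 1.4508 and 1.6908 rad and velocity of joint tray between -0.1 and 0.1 rad/s), for 0.2 s.
3. the block-headed punch lies, released, in the second compartment (x of block in the frame of tray_mid between 0.005 and 0.125 m and y of block in the frame of tray_mid between -0.125 and -0.005 m and z of block in the frame of tray_mid below 0.03 m and angle between block's own x axis and vertical between 1.1 and 2.04159 rad and linear speed of block below 0.03 m/s and contact force between the fingers and block below 0.05 N and value of joint tray between 1.4508 and 1.6908 rad), for 0.2 s.
At the end, for the whole second after the job is handed in: Ball punches lie in compartment 1, block punch in 2 (mid-shaft at least 5 mm inside the dividers, under 30 mm above the floor, shaft within 27 degrees of level); the tray rests within 0.12 rad of the next click; all released and at rest (all of step 3 and x of ball_1 in the frame of tray_mid between 0.005 and 0.125 m and y of ball_1 in the frame of tray_mid between 0.005 and 0.125 m and z of each of ball_1, ball_2 in the frame of tray_mid below 0.03 m and angle between ball_1's own x axis and vertical between 1.1 and 2.04159 rad and x of ball_2 in the frame of tray_mid between 0.005 and 0.125 m and y of ball_2 in the frame of tray_mid between 0.005 and 0.125 m and angle between ball_2's own x axis and vertical between 1.1 and 2.04159 rad and linear speed of each of ball_1, ball_2 below 0.03 m/s and contact force between the fingers and ball_1 below 0.05 N and contact force between the fingers and ball_2 below 0.05 N); the robot touches nothing.
It fails at once if a bystander is moved by more than 30 mm (distance of any of jar, tin, screwdriver from where it was at the start of the episode above 0.03 m).
It fails at once if a punch drops freely by more than about 40 mm (faster than 0.9 m/s out of the fingers) ((linear speed of ball_1 above 0.9 m/s and contact force between the fingers and ball_1 below 0.05 N) or (linear speed of block above 0.9 m/s and contact force between the fingers and block below 0.05 N) or (linear speed of ball_2 above 0.9 m/s and contact force between the fingers and ball_2 below 0.05 N)).
It also fails if it takes over 72 s, if anything falls off the work surface, if the arm or the gripper's body presses on something with over 40 N, if the wrist force passes 120 N, or if a joint passes its speed limit or range.

## Working session

There is one attempt and no reset: what is moved stays moved. The work goes in short steps, Python scripts to look and compute and a shell command to move; the robot and the scene stay as the last step left them, time stands still between calls to the robot, and variables do not carry over. Pictures are saved under pics/ and viewed, at most 10 in all, crops included, and the job is handed in when it is done.

```bash
mkdir -p pics; ls; python3 - <<'E'
from workcell import ctrl
import cv2
for n in("top","scene"):
    p=ctrl.camera_params(n); print(n,p)
    cv2.imwrite(f"pics/{n}0.png",cv2.cvtColor(ctrl.get_image(n),cv2.COLOR_RGB2BGR))
print(ctrl.camera_params("wrist"));print(ctrl.get_obs())
E
```

```text
pics
top {'vfov': 43.79012972924854, 'cx': 323.8592386404032, 'cy': 235.09538887103983, 'k1': 0.054776343577853326, 'R': array([[-0.02957825, -0.99950333,  0.01087335],
       [-0.98245562,  0.02706638, -0.18452197],
       [ 0.18413602, -0.01614042, -0.98276824]]), 't': array([  57.81472954,  608.2287495 , 1238.25865986])}
scene {'vfov': 42.35180020910489, 'cx': 315.0463706316561, 'cy': 234.55324017512436, 'k1': 0.015352988986921586, 'R': array([[-0.36934644,  0.92916932,  0.01508548],
       [ 0.78726822,  0.32148315, -0.52617235],
       [-0.49375294, -0.18246357, -0.85024413]]), 't': array([ 160.25525231, -383.70773421, 1574.70254215])}
{'vfov': 67.27936056390863, 'cx': 314.8496235414332, 'cy': 233.57488336030303, 'k1': -0.02731451827876675, 'T_tool_cam': array([[-7.36211588e-04, -9.59944626e-01, -2.80188817e-01,
         7.73025769e+01],
       [ 9.99999586e-01, -5.56759546e-04, -7.20060677e-04,
        -1.60527434e-02],
       [ 5.35220579e-04, -2.80189231e-01,  9.59944638e-01,
        -1.61963347e+02],
       [ 0.00000000e+00,  0.00000000e+00,  0.00000000e+00,
         1.00000000e+00]])}
{'t': 0.1, 'qpos': array([ 1.19901469e+00,  4.23744914e-01,  1.63062709e+00,  1.87466656e-05,
        1.08862988e+00, -1.89866829e-02]), 'qvel': array([ 0.00133619, -0.00297167, -0.00322292,  0.00013818, -0.00022323,
        0.00044948]), 'joint_torque': array([ 3.04451760e-04, -5.45617783e+01, -2.74324214e+01,  6.46419567e-02,
        1.88505248e-02, -3.84689247e-05]), 'ee_pos': array([215.72475305, 586.03367737, 221.98631608]), 'orientation': array([-5.51262016e-01, -3.09255374e+00,  2.16623501e-03]), 'ft_force': array([-0.99569291, -0.09419361, -0.06389078]), 'moment': array([ 0.01531804, -0.00303013,  0.0044426 ]), 'grasp_force': 0.0, 'width': 87.7307192800165}
```

View pics/top0.png

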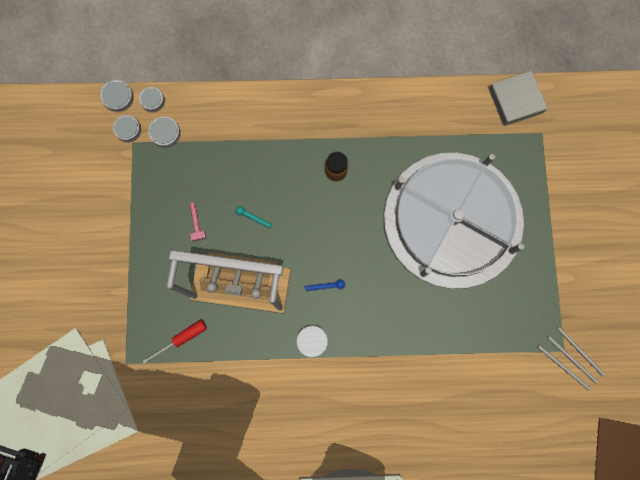

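View pics/scene0.png

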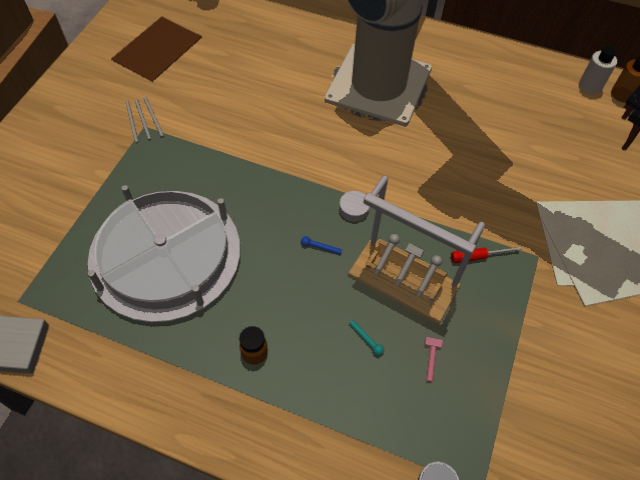

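The top picture shows the rack near (240,285) with heads at (212,287) ball, (233,290) block and (257,294) ball. The tray axis is at (459,215), with post tops at (489,159), (398,183), (424,270) and (517,247).

The coloured look-alikes are turquoise at (253,216), blue at (325,286) and pink at (197,222). The plain steel punches in the cradle are the ones meant. I'll confirm that with enlarged crops.

```bash
cat > h.py <<'E'
import numpy as np,cv2
from workcell import ctrl
from scipy.spatial.transform import Rotation as Ro
def cam(n):
    p=ctrl.camera_params(n);f=240/np.tan(np.radians(p['vfov']/2))
    return p,f
def proj(n,X):
    p,f=cam(n);X=np.atleast_2d(X)
    if n=='wrist':
        o=ctrl.get_obs();T=p['T_tool_cam']
        Xt=(X-o['ee_pos'])@Ro.from_rotvec(o['orientation']).as_matrix()
        c=(Xt-T[:3,3])@T[:3,:3]
    else: c=X@np.array(p['R']).T+p['t']
    s=c[:,:2]/c[:,2:];s=s*(1+p['k1']*(s**2).sum(1,keepdims=True))
    return s*f+[p['cx'],p['cy']]
def fr(x,y,a,P):
    return np.atleast_2d(P)@Ro.from_euler('z',a).as_matrix().T+[x,y,0]
E
python3 - <<'E'
import cv2,numpy as np
t=cv2.imread('pics/top0.png');s=cv2.imread('pics/scene0.png')
def c(i,x,y,w,h,k):return cv2.resize(i[y:y+h,x:x+w],None,fx=k,fy=k,interpolation=cv2.INTER_CUBIC)
a=np.hstack([c(t,160,240,134,75,3),c(s,345,175,132,75,3)])
a=np.hstack([c(t,165,245,130,75,3),c(s,350,175,136,75,3)])
a2=np.hstack([c(s,340,225,130,75,3),c(t,380,150,136,75,3)])
b=np.hstack([c(t,380,150,150,140,2.6),c(s,80,180,150,140,2.6)])
cv2.imwrite('pics/rack.png',np.hstack([c(t,165,245,130,100,3),c(s,345,175,136,150,3)[:300]*0+c(s,345,225,136,100,3)]))
cv2.imwrite('pics/tray.png',b)
E
```

```text
(no output)
```

View pics/rack.png

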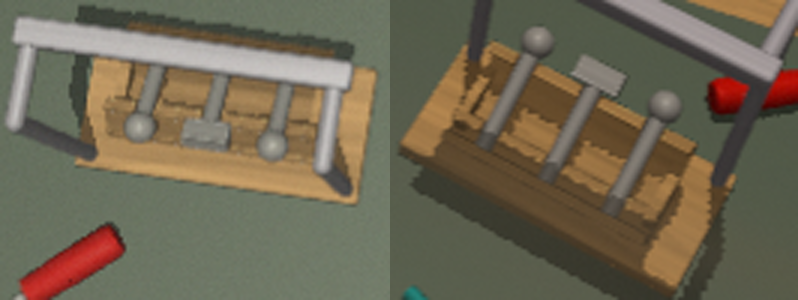

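View pics/tray.png

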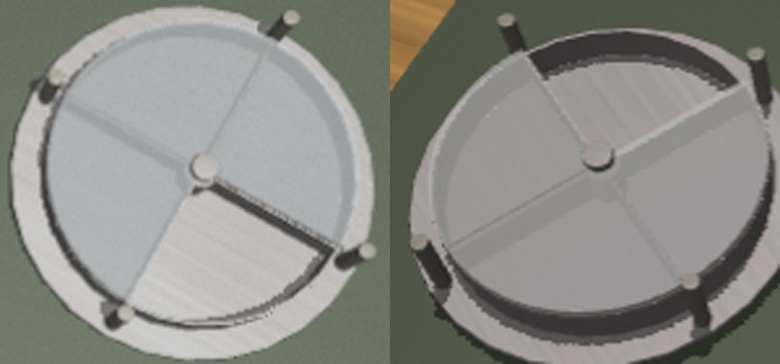

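The crops confirm it: plain steel ball punches in the two outer lanes and the plain steel block punch in the middle lane. Next I fit the rack and tray poses from both views.

```bash
cat >> h.py <<'E'
c3=np.cos(np.pi/6)
E
python3 - <<'E'
from h import *
from scipy.optimize import least_squares as ls
H=[[43*c3,46,95.5],[42*c3,0,95],[43*c3,-46,95.5]]   # rack +x to robot
rt={'top':[[211.3,287],[233.7,289.3],[256,293.3]],'scene':[[436.7,260.3],[414,250],[394.3,238.7]]}
P=[[144*np.cos(k),144*np.sin(k),85] for k in np.array([0,1,2,3])*np.pi/2]+[[0,0,71]]
# base -x diag; tray posts order found by trial
tt={'top':[[428.1,270.4],[521.2,246.2],[492.3,156.9],[401.9,180],[459.2,212.7]],'scene':[[221.2,201.2],[124.6,187.3],[91.2,273],[195.4,288.5],[159.6,238.5]]}
for nm,Q,o,x0s in(("rack",H,rt,[(350,200,3.0),(350,200,-.2)]),("tray",P,tt,[(400,-220,3.3),(400,-220,1.6)])):
  for x0 in x0s:
    # order-permuted fallback for rack
    for rev in (0,1):
      oo={n:(v[::-1] if rev else v) for n,v in o.items()} if nm=='rack' else o
      if nm=='tray' and rev: continue
      r=ls(lambda q:np.concatenate([(proj(n,fr(*q,Q))-oo[n]).ravel() for n in oo]),x0)
      print(nm,rev,r.x.round(3),r.cost.round(2),r.fun.round(1) if r.cost<100 else '')
p=lambda n:cam(n)
def tri(a,b):
  r=ls(lambda X:np.concatenate([proj('top',X)[0]-a,proj('scene',X)[0]-b]),[400,0,50]);return r.x.round(1),r.cost.round(2)
print('barRightend',tri([280,270],[380,197]))
print('tin',tri([312,341],[354,206]),'jar',tri([337,158],[252,335]))
for n,u in (('screwdriver tip',[144,361]),('handle',[206,323])):
  print(n,ls(lambda q:proj('top',[q[0],q[1],10])[0]-u,[200,300]).x)
E
```

```text
rack 0 [ 4.56794e+02  2.37114e+02 -1.70000e-01] 2.08 [-0.1 -0.6 -0.4  0.6 -0.6 -0.7 -0.8 -0.1  0.7 -0.9 -0.7 -0.1]
rack 1 [529.628 224.597   2.971] 1.06 [-0.6 -0.4 -0.3  0.1 -0.2 -0.3 -0.6 -0.3  0.4 -0.4 -0.6 -0.3]
rack 0 [ 4.56794e+02  2.37114e+02 -1.70000e-01] 2.08 [-0.1 -0.6 -0.4  0.6 -0.6 -0.7 -0.8 -0.1  0.7 -0.9 -0.7 -0.1]
rack 1 [529.628 224.597  -3.312] 1.06 [-0.6 -0.4 -0.3  0.1 -0.2 -0.3 -0.6 -0.3  0.4 -0.4 -0.6 -0.3]
tray 0 [ 646.773 -251.279    2.58 ] 5.52 [-0.4 -0.9 -0.5 -0.5 -0.6 -0.9 -0.8 -1.4 -0.6  0.6 -0.7 -1.3 -0.  -0.7
 -0.3 -1.1 -0.2 -1.1  0.  -0.3]
tray 0 [ 646.773 -251.279    2.58 ] 5.52 [-0.4 -0.9 -0.5 -0.5 -0.6 -0.9 -0.8 -1.4 -0.6  0.6 -0.7 -1.3 -0.  -0.7
 -0.3 -1.1 -0.2 -1.1  0.  -0.3]
barRightend (array([509.1, 137. , 244. ]), np.float64(41.61))
tin (array([385.2,  72.5,  10.7]), np.float64(0.01)) jar (array([772. ,   9.3,  88. ]), np.float64(0.66))
screwdriver tip [354.97285544 432.40350254]
handle [430.9462768  301.62949271]
```

```bash
cat >> h.py <<'E'
RK=(529.6,224.6,2.971); TR=(646.8,-251.3,2.58)
ez=np.array([0,0,1.])
def rackpose(lane,lift,back=0,up=0,deep=11):
    ex=np.array([np.cos(RK[2]),np.sin(RK[2]),0]);u=c3*ex+.5*ez;n=-.5*ex+c3*ez
    R=np.stack([-u,np.cross(-n,-u),-n],1)
    p=fr(*RK,[-back,lane,74+up])[0]+lift*n-deep*n
    return p,R
def trayp(m,ang,z,splay=0):   # point at radius m, angle off gap midline; tool x inward
    a=TR[2]+np.pi/4+ang
    p=np.array([TR[0]+m*np.cos(a),TR[1]+m*np.sin(a),z]);w=a
    x=-np.array([np.cos(w),np.sin(w),0]);R=np.stack([x,np.cross(-ez,x),-ez],1)
    return p,R
def rows(tgt,N=None,frm=None,show=True):
    if frm is None:
        o=ctrl.get_obs();frm=(o['ee_pos'],Ro.from_rotvec(o['orientation']).as_matrix())
    p0,R0=frm;p,R=tgt
    r=Ro.from_matrix(R0.T@R).as_rotvec();D=R0.T@(p-p0)
    if N is None:N=int(np.ceil(max(np.linalg.norm(r)/.11,np.linalg.norm(D)/38,1)))
    S=sum(Ro.from_rotvec(r*k/N).as_matrix() for k in range(N));d=np.linalg.solve(S,D)
    print('N',N,'lin',d.round(1).tolist(),'ang',(r/N).round(4).tolist(),'| total',D.round(1).tolist(),r.round(3).tolist())
    return tgt
E
python3 - <<'E'
from h import *
from scipy.optimize import least_squares as ls
for s,u in((-104,[170.5,252]),(104,[281,270])):
  P=fr(*RK,[[55,s,0],[55,-s,0]])
  for q in P: print('barz',s,ls(lambda z:proj('top',[q[0],q[1],z[0]])[0]-u,[150]).x,ls(lambda z:proj('top',[q[0],q[1],z[0]])[0]-u,[150]).cost)
o=ctrl.get_obs();p0=o['ee_pos'];R0=Ro.from_rotvec(o['orientation']).as_matrix()
pre=rackpose(46,45,120,60);print('pre',pre[0])
up=(np.array([300,540,340.]),trayp(0,0,0)[1]); up=(up[0],pre[1])
rows(up);rows(pre,frm=up)
E
```

```text
barz -104 [277.60830482] 516.5591984570896
barz -104 [935.62092476] 1276.3733592677079
barz 104 [514.83165839] 246.33694611355108
barz 104 [-1560.70316469] 1659.3346005217686
pre [656.80209708 156.00972008 163.44486373]
N 27 lin [-2.7, 3.3, -4.5] ang [0.0284, -0.0025, 0.1061] | total [-95.0, -14.2, -118.0] [0.767, -0.068, 2.864]
N 15 lin [29.9, 21.2, -3.7] ang [0.0, 0.0, 0.0] | total [449.2, 317.8, -55.5] [0.0, 0.0, 0.0]
```

```bash
python3 - <<'E'
from h import *
from scipy.optimize import least_squares as ls
def tri(a,b):
  r=ls(lambda X:np.concatenate([proj('top',X)[0]-a,proj('scene',X)[0]-b]),[500,200,50]);return r.x,r.cost
for a,b in (([280,270],[368,200]),([171,255],[471,245]),([273,299],[383,181]),([170,286],[481,228])):
  X,c=tri(a,b);ri=(X-[RK[0],RK[1],0])@Ro.from_euler('z',RK[2]).as_matrix();print(X.round(0),c.round(1),'in rack',ri.round(0))
E
```

```text
[513. 127. 233.] 0.5 in rack [ -0.  99. 233.]
[545. 321. 249.] 0.3 in rack [  2. -98. 249.]
[461. 140. 230.] 0.0 in rack [ 54.  95. 230.]
[490. 329. 227.] 0.1 in rack [ 56. -96. 227.]
```

The bar runs above rack x≈0 at a height of about 240, so I go around its far end and rotate on the way.

```bash
python3 -m pendant '{"grip":[1,1,1,1,1,1,1,1,1,1,1,1],"linear":[[-2.7,3.3,-4.5],[-2.7,3.3,-4.5],[-2.7,3.3,-4.5],[-2.7,3.3,-4.5],[-2.7,3.3,-4.5],[-2.7,3.3,-4.5],[-2.7,3.3,-4.5],[-2.7,3.3,-4.5],[-2.7,3.3,-4.5],[-2.7,3.3,-4.5],[-2.7,3.3,-4.5],[-2.7,3.3,-4.5]],"angular":[[0.0284,-0.0025,0.1061],[0.0284,-0.0025,0.1061],[0.0284,-0.0025,0.1061],[0.0284,-0.0025,0.1061],[0.0284,-0.0025,0.1061],[0.0284,-0.0025,0.1061],[0.0284,-0.0025,0.1061],[0.0284,-0.0025,0.1061],[0.0284,-0.0025,0.1061],[0.0284,-0.0025,0.1061],[0.0284,-0.0025,0.1061],[0.0284,-0.0025,0.1061]]}'
python3 - <<'E'
from h import *
o=ctrl.get_obs();print(o['qpos'].round(3))
w1=(np.array([500,470,340.]),rackpose(46,0)[1]);w2=(np.array([640,380,330.]),w1[1])
rows(w1);rows(w2,frm=w1);rows(rackpose(46,45,120,60),frm=w2)
E
```

```text
t: 1.1
ee_pos: [268.5, 589.9, 272.5]
orientation: [-2.25, -2.094, 0.496]
ft_force: [-0.3, 0.8, -0.6]
width: 88.0
grasp_force: 0.0
[1.066 0.559 1.325 0.124 1.554 1.117]
N 15 lin [3.9, 16.6, -9.7] ang [0.0283, -0.0025, 0.1057] | total [-121.0, 219.6, -98.4] [0.424, -0.038, 1.586]
N 5 lin [27.5, 13.0, -13.6] ang [0.0, 0.0, 0.0] | total [137.7, 64.9, -68.0] [0.0, 0.0, 0.0]
N 8 lin [16.3, 27.2, 14.6] ang [0.0, 0.0, 0.0] | total [130.5, 217.9, 116.9] [0.0, 0.0, 0.0]
```

```bash
python3 - <<'E'
from h import *
o=ctrl.get_obs();R0=Ro.from_rotvec(o['orientation']).as_matrix();Rt=rackpose(46,0)[1]
r=Ro.from_matrix(R0.T@Rt).as_rotvec()
w1=(np.array([500,480,340.]),R0@Ro.from_rotvec(r*.45).as_matrix())
w2=(np.array([650,370,330.]),R0@Ro.from_rotvec(r*.65).as_matrix());pre=rackpose(46,45,120,60)
rows(w1,8);rows(w2,6,frm=w1);rows(pre,8,frm=w2)
E
```

```text
N 8 lin [-5.1, 29.8, -14.8] ang [0.0239, -0.0021, 0.0892] | total [-111.2, 218.6, -100.3] [0.191, -0.017, 0.714]
N 6 lin [8.5, 29.0, -7.7] ang [0.0141, -0.0013, 0.0529] | total [27.4, 179.9, -39.7] [0.085, -0.008, 0.317]
N 8 lin [6.4, 28.6, 17.7] ang [0.0186, -0.0017, 0.0694] | total [-4.4, 221.5, 156.5] [0.148, -0.013, 0.555]
```

```bash
python3 -m pendant '{"grip":[0,0,0,0,0,0,0,0],"linear":[[-5.1,29.8,-14.8],[-5.1,29.8,-14.8],[-5.1,29.8,-14.8],[-5.1,29.8,-14.8],[-5.1,29.8,-14.8],[-5.1,29.8,-14.8],[-5.1,29.8,-14.8],[-5.1,29.8,-14.8]],"angular":[[0.0239,-0.0021,0.0892],[0.0239,-0.0021,0.0892],[0.0239,-0.0021,0.0892],[0.0239,-0.0021,0.0892],[0.0239,-0.0021,0.0892],[0.0239,-0.0021,0.0892],[0.0239,-0.0021,0.0892],[0.0239,-0.0021,0.0892]]}'
python3 -m pendant '{"grip":[0,0,0,0,0,0],"linear":[[8.5,29,-7.7],[8.5,29,-7.7],[8.5,29,-7.7],[8.5,29,-7.7],[8.5,29,-7.7],[8.5,29,-7.7]],"angular":[[0.0141,-0.0013,0.0529],[0.0141,-0.0013,0.0529],[0.0141,-0.0013,0.0529],[0.0141,-0.0013,0.0529],[0.0141,-0.0013,0.0529],[0.0141,-0.0013,0.0529]]}'
python3 - <<'E'
from h import *
print(ctrl.get_obs()['qpos'].round(3));rows(rackpose(46,45,120,60),8)
E
```

```text
t: 1.77
ee_pos: [501.5, 480.4, 339.4]
orientation: [-2.81, -1.119, 0.69]
ft_force: [0.2, 0.3, 0.8]
width: 43.8
grasp_force: 0.0
t: 2.27
ee_pos: [651.9, 371.1, 328.8]
orientation: [-2.941, -0.634, 0.748]
ft_force: [0.0, 0.8, -0.2]
width: 43.8
grasp_force: 0.0
[0.441 0.804 0.815 0.16  1.986 1.618]
N 8 lin [6.1, 28.7, 17.7] ang [0.0186, -0.0016, 0.0697] | total [-7.4, 221.7, 156.3] [0.148, -0.013, 0.557]
```

```bash
python3 -m pendant '{"grip":[-0.14,-0.14,-0.14,-0.14,-0.14,-0.14,-0.14,-0.14,-0.14,-0.14],"linear":[[6.1,28.7,17.7],[6.1,28.7,17.7],[6.1,28.7,17.7],[6.1,28.7,17.7],[6.1,28.7,17.7],[6.1,28.7,17.7],[6.1,28.7,17.7],[6.1,28.7,17.7],[0,0,0],[0,0,0]],"angular":[[0.0186,-0.0016,0.0697],[0.0186,-0.0016,0.0697],[0.0186,-0.0016,0.0697],[0.0186,-0.0016,0.0697],[0.0186,-0.0016,0.0697],[0.0186,-0.0016,0.0697],[0.0186,-0.0016,0.0697],[0.0186,-0.0016,0.0697],[0,0,0],[0,0,0]]}'
python3 - <<'E'
from h import *
print(ctrl.get_obs()['qpos'].round(3))
im=cv2.cvtColor(ctrl.get_image('wrist'),cv2.COLOR_RGB2BGR)
for l in(-46,0,46):
  for s in(-35,0,43):
    P=fr(*RK,[s*c3,l,74+s*.5]);q=proj('wrist',P)[0];print(l,s,q.round(0))
    if (0<=q).all() and (q<640).all(): cv2.circle(im,tuple(int(v) for v in q),3,(0,0,255),-1)
cv2.imwrite('pics/w1.png',im)
rows(rackpose(46,45))
rows(rackpose(46,0),frm=rackpose(46,45))
E
```

```text
t: 3.1
ee_pos: [655.9, 155.4, 162.6]
orientation: [-2.98, 0.255, 0.803]
ft_force: [-0.2, -0.1, 0.4]
width: 38.2
grasp_force: 0.0
[0.143 0.812 1.181 0.157 1.652 1.857]
-46 -35 [215. 260.]
-46 0 [218. 295.]
-46 43 [221. 335.]
0 -35 [265. 260.]
0 0 [267. 295.]
0 43 [269. 336.]
46 -35 [316. 260.]
46 0 [316. 295.]
46 43 [316. 336.]
N 4 lin [-18.4, 0.2, 28.0] ang [-0.0002, 0.0, 0.0006] | total [-73.6, 0.9, 112.2] [-0.001, 0.0, 0.002]
N 2 lin [0.0, -0.0, 22.5] ang [0.0, 0.0, 0.0] | total [0.0, -0.0, 45.0] [0.0, 0.0, 0.0]
```

View pics/w1.png

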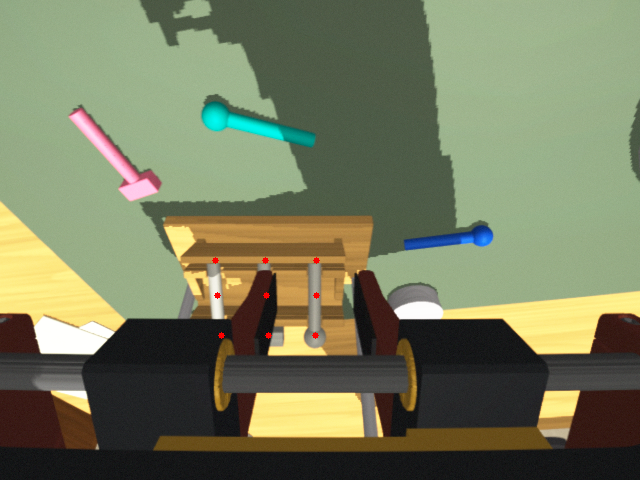

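The red predictions sit on the punches: the foot is at (316,262) and the ball at (315,337). I go in and grip.

```bash
python3 -m pendant '{"grip":[-0.14,-0.14,-0.14,-0.14,-0.14],"linear":[[-14.7,0.2,22.5],[-14.7,0.2,22.5],[-14.7,0.2,22.5],[-14.7,0.2,22.5],[-14.7,0.2,22.5]],"angular":[[0,0,0],[0,0,0],[0,0,0],[0,0,0],[0,0,0]]}'
python3 -m pendant '{"grip":[-0.14,-0.14,-0.14,-0.14],"linear":[[0,0,15],[0,0,15],[0,0,15],[0,0,0]],"angular":[[0,0,0],[0,0,0],[0,0,0],[0,0,0]]}'
python3 - <<'E'
from h import *
rows(rackpose(46,0))
E
python3 -m pendant '{"grip":[-1,-1,-1,-1,-1,-1],"linear":[[0,0,0],[0,0,0],[0,0,0],[0,0,0],[0,0,0],[0,0,0]],"angular":[[0,0,0],[0,0,0],[0,0,0],[0,0,0],[0,0,0],[0,0,0]]}'
```

```text
t: 3.57
ee_pos: [538.4, 178.6, 104.0]
orientation: [-2.983, 0.246, 0.793]
ft_force: [-0.2, -0.1, 0.2]
width: 37.8
grasp_force: 0.0
t: 3.9
ee_pos: [518.3, 182.3, 66.2]
orientation: [-2.984, 0.245, 0.79]
ft_force: [1.7, -1.8, 9.7]
width: 37.8
grasp_force: 4.7
N 1 lin [-0.5, 2.4, 2.2] ang [-0.0, -0.0054, 0.0067] | total [-0.5, 2.4, 2.2] [-0.0, -0.005, 0.007]
t: 4.4
ee_pos: [516.8, 180.8, 64.7]
orientation: [-2.982, 0.25, 0.796]
ft_force: [0.6, -0.9, 3.8]
width: 11.2
grasp_force: 30.0
```

```bash
python3 -m pendant '{"grip":[-1,-1,-1,-1,-1,-1,-1,-1],"linear":[[0,0,-15],[0,0,-15],[0,0,-18],[18,0,-27],[18,0,-27],[18,0,-27],[18,0,-27],[0,0,0]],"angular":[[0,0,0],[0,0,0],[0,0,0],[0,0,0],[0,0,0],[0,0,0],[0,0,0],[0,0,0]]}'
python3 - <<'E'
from h import *
o=ctrl.get_obs();print(o['qpos'].round(3),o['width'])
im=cv2.cvtColor(ctrl.get_image('wrist'),cv2.COLOR_RGB2BGR)
cv2.imwrite('pics/w2.png',im[200:,:])
h=trayp(66,-.30,130);mid=(np.array([640,-60,190.]),h[1])
rows(mid);rows(h,frm=mid);
E
```

```text
t: 5.07
ee_pos: [660.2, 155.9, 165.9]
orientation: [-2.983, 0.253, 0.784]
ft_force: [-0.4, 0.2, -0.5]
width: 11.1
grasp_force: 30.0
[0.143 0.809 1.175 0.156 1.649 1.856] 11.120355954312705
N 6 lin [0.4, 36.1, -4.9] ang [-0.0046, 0.0863, -0.0151] | total [3.7, 216.1, -32.5] [-0.027, 0.518, -0.091]
N 6 lin [-7.4, 31.7, 10.0] ang [0.0, 0.0, 0.0] | total [-44.7, 190.2, 60.0] [0.0, 0.0, 0.0]
```

View pics/w2.png

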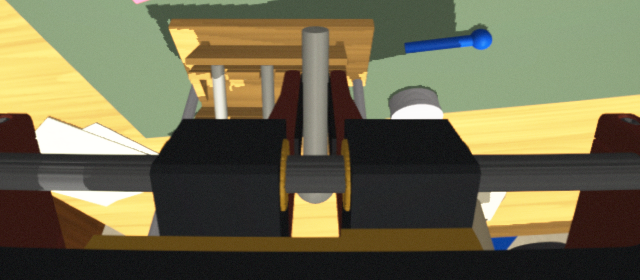

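The ball punch is held square at (315,230) in the crop, and the other two are still in their lanes. Next, the tray.

```bash
python3 -m pendant '{"grip":[-1,-1,-1,-1,-1,-1,-1,-1,-1,-1,-1,-1],"linear":[[0.4,36.1,-4.9],[0.4,36.1,-4.9],[0.4,36.1,-4.9],[0.4,36.1,-4.9],[0.4,36.1,-4.9],[0.4,36.1,-4.9],[-7.4,31.7,10],[-7.4,31.7,10],[-7.4,31.7,10],[-7.4,31.7,10],[-7.4,31.7,10],[-7.4,31.7,10]],"angular":[[-0.0046,0.0863,-0.0151],[-0.0046,0.0863,-0.0151],[-0.0046,0.0863,-0.0151],[-0.0046,0.0863,-0.0151],[-0.0046,0.0863,-0.0151],[-0.0046,0.0863,-0.0151],[0,0,0],[0,0,0],[0,0,0],[0,0,0],[0,0,0],[0,0,0]]}'
python3 -m pendant '{"grip":[-1],"linear":[[0,0,0]],"angular":[[0,0,0]]}'
python3 - <<'E'
from h import *
o=ctrl.get_obs();print(o['qpos'].round(3))
im=cv2.cvtColor(ctrl.get_image('wrist'),cv2.COLOR_RGB2BGR)
P=[[144*np.cos(k),144*np.sin(k),85] for k in np.array([0,1,2,3])*np.pi/2]+[[0,0,71]]
P+=[[r*np.cos(a),r*np.sin(a),54] for a in (0,np.pi/2) for r in (20,50,80,128)]
P+=[[128*np.cos(a),128*np.sin(a),54] for a in (.3,.78,1.2)]
for q in proj('wrist',fr(*TR,P)):
    if (0<=q).all() and (q<[640,480]).all(): cv2.circle(im,tuple(int(v) for v in q),2,(0,0,255),-1)
cv2.imwrite('pics/w3.png',im)
rows(trayp(66,-.30,60));rows(trayp(66,-.30,23),frm=trayp(66,-.3,60))
E
```

```text
t: 6.12
ee_pos: [576.5, -246.1, 128.7]
orientation: [-3.139, 0.117, 0.01]
ft_force: [1.2, 0.5, -1.3]
width: 10.9
grasp_force: 30.0
t: 6.2
ee_pos: [574.5, -249.1, 127.1]
orientation: [3.139, -0.123, -0.015]
ft_force: [0.2, 0.1, -1.2]
width: 11.4
grasp_force: 30.0
[-0.426  0.545  1.682 -0.005  0.924  1.226]
N 2 lin [2.8, -0.6, 34.0] ang [-0.0001, 0.0043, -0.0012] | total [5.8, -1.3, 67.9] [-0.0, 0.009, -0.002]
N 1 lin [0.0, 0.0, 37.0] ang [0.0, 0.0, 0.0] | total [0.0, 0.0, 37.0] [0.0, 0.0, 0.0]
```

View pics/w3.png

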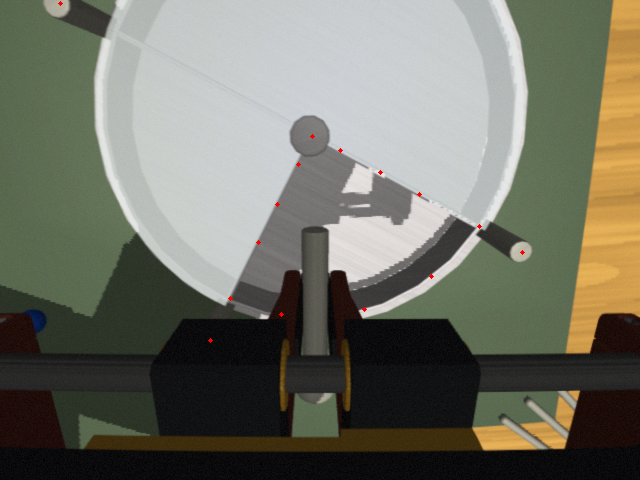

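The tray fit matches the knob at (310,135), the posts and the dividers. I lower the punch.

```bash
python3 -m pendant '{"grip":[-1,-1,-1,-1,-1,-1,-1],"linear":[[2,-0.4,22],[2,-0.4,22],[1.8,-0.5,22],[0,0,16],[0,0,12],[0,0,8],[0,0,0]],"angular":[[0,0.003,0],[0,0.003,0],[0,0.003,0],[0,0,0],[0,0,0],[0,0,0],[0,0,0]]}'
python3 - <<'E'
from h import *
rows(trayp(66,-.30,23))
E
```

```text
t: 6.83
ee_pos: [583.7, -244.0, 26.5]
orientation: [3.139, -0.116, 0.003]
ft_force: [-0.4, 0.3, -1.1]
width: 11.2
grasp_force: 30.0
N 1 lin [-2.6, 2.5, 3.5] ang [0.0002, -0.0018, 0.0021] | total [-2.6, 2.5, 3.5] [0.0, -0.002, 0.002]
```

```bash
python3 -m pendant '{"grip":[-1,-1,-1],"linear":[[-1,1,1.5],[-1,1,1],[0,0,0]],"angular":[[0,0,0],[0,0,0],[0,0,0]]}'
python3 -m pendant '{"grip":[-0.7,-0.6,-0.5,-0.5,-0.5],"linear":[[0,0,0],[0,0,0],[0,0,0],[0,0,0],[0,0,0]],"angular":[[0,0,0],[0,0,0],[0,0,0],[0,0,0],[0,0,0]]}'
python3 -m pendant '{"grip":[-0.5,-0.5,-0.5,-0.5,-0.5],"linear":[[0,0,-10],[0,0,-20],[0,0,-36],[0,0,-36],[0,0,0]],"angular":[[0,0,0],[0,0,0],[0,0,0],[0,0,0],[0,0,0]]}'
python3 - <<'E'
from h import *
print(ctrl.get_obs()['qpos'].round(3))
im=cv2.cvtColor(ctrl.get_image('wrist'),cv2.COLOR_RGB2BGR)
cv2.imwrite('pics/w4.png',im)
pre=rackpose(-46,45,120,60)
mid=(np.array([650,-20,230.]),trayp(66,-.3,0)[1]); m2=(np.array([690,170,240.]),pre[1])
rows(mid);rows(m2,frm=mid);rows(pre,frm=m2)
E
```

```text
t: 7.08
ee_pos: [583.0, -247.6, 26.5]
orientation: [3.137, -0.118, 0.009]
ft_force: [-0.3, 1.2, 0.1]
width: 11.2
grasp_force: 30.0
t: 7.5
ee_pos: [582.8, -247.3, 25.9]
orientation: [3.138, -0.118, 0.008]
ft_force: [-0.3, -0.4, -0.2]
width: 21.9
grasp_force: 0.0
t: 7.92
ee_pos: [586.2, -248.9, 135.3]
orientation: [3.133, -0.117, 0.023]
ft_force: [1.2, -1.0, 0.8]
width: 21.8
grasp_force: 0.0
[-0.42   0.538  1.671  0.     0.917  1.225]
N 7 lin [6.9, -33.2, -14.0] ang [0.0006, -0.0018, 0.0002] | total [49.0, -232.1, -97.8] [0.004, -0.012, 0.001]
N 6 lin [2.6, -32.2, -2.2] ang [0.0041, -0.0872, 0.0154] | total [25.4, -192.5, -10.0] [0.025, -0.523, 0.092]
N 3 lin [4.0, -24.2, 27.2] ang [0.0, 0.0, 0.0] | total [12.0, -72.6, 81.5] [0.0, 0.0, 0.0]
```

View pics/w4.png

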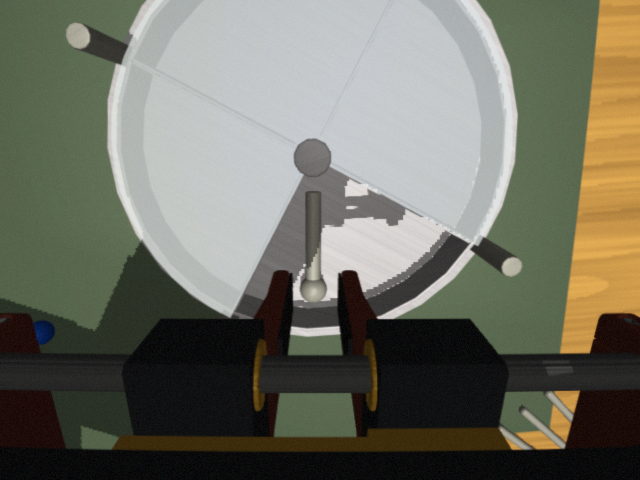

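The first punch lies flat and radial from (313,192) to (313,290). Next, the second ball punch in lane -46.

```bash
python3 -m pendant '{"grip":[-0.14,-0.14,-0.14,-0.14,-0.14,-0.14,-0.14],"linear":[[6.9,-33.2,-14],[6.9,-33.2,-14],[6.9,-33.2,-14],[6.9,-33.2,-14],[6.9,-33.2,-14],[6.9,-33.2,-14],[6.9,-33.2,-14]],"angular":[[0,0,0],[0,0,0],[0,0,0],[0,0,0],[0,0,0],[0,0,0],[0,0,0]]}'
python3 -m pendant '{"grip":[-0.14,-0.14,-0.14,-0.14,-0.14,-0.14,-0.14],"linear":[[2.6,-32.2,-2.2],[2.6,-32.2,-2.2],[2.6,-32.2,-2.2],[2.6,-32.2,-2.2],[2.6,-32.2,-2.2],[2.6,-32.2,-2.2],[0,0,0]],"angular":[[0.0041,-0.0872,0.0154],[0.0041,-0.0872,0.0154],[0.0041,-0.0872,0.0154],[0.0041,-0.0872,0.0154],[0.0041,-0.0872,0.0154],[0.0041,-0.0872,0.0154],[0,0,0]]}'
python3 - <<'E'
from h import *
print(ctrl.get_obs()['qpos'].round(3))
pre=rackpose(-46,45,120,60)
rows(pre);rows(rackpose(-46,45),5,frm=pre)
E
```

```text
t: 8.55
ee_pos: [646.8, -17.1, 225.4]
orientation: [3.138, -0.118, 0.005]
ft_force: [1.2, 0.4, -0.2]
width: 37.7
grasp_force: 0.0
t: 9.13
ee_pos: [687.2, 176.0, 229.6]
orientation: [-2.982, 0.249, 0.808]
ft_force: [-0.1, -0.5, -1.0]
width: 37.7
grasp_force: 0.0
[0.163 0.81  1.03  0.167 1.804 1.898]
N 3 lin [3.5, -22.4, 23.5] ang [0.0012, 0.0017, 0.0009] | total [10.7, -67.4, 70.3] [0.004, 0.005, 0.003]
N 5 lin [-14.8, 0.0, 22.4] ang [0.0, 0.0, 0.0] | total [-73.9, 0.0, 112.0] [0.0, 0.0, 0.0]
```

```bash
python3 -m pendant '{"grip":[-0.14,-0.14,-0.14,-0.14,-0.14,-0.14,-0.14,-0.14,-0.14,-0.14],"linear":[[3.5,-22.4,23.5],[3.5,-22.4,23.5],[3.5,-22.4,23.5],[-14.8,0,22.4],[-14.8,0,22.4],[-14.8,0,22.4],[-14.8,0,22.4],[-14.8,0,22.4],[0,0,0],[0,0,0]],"angular":[[0.001,0.002,0.001],[0.001,0.002,0.001],[0.001,0.002,0.001],[0,0,0],[0,0,0],[0,0,0],[0,0,0],[0,0,0],[0,0,0],[0,0,0]]}'
python3 - <<'E'
from h import *
rows(rackpose(-46,0))
E
```

```text
t: 9.97
ee_pos: [553.7, 261.7, 107.0]
orientation: [-2.986, 0.259, 0.787]
ft_force: [0.6, -0.2, -0.1]
width: 38.0
grasp_force: 0.0
N 2 lin [0.5, -2.7, 24.1] ang [0.0002, -0.0044, -0.0013] | total [1.0, -5.4, 48.3] [0.0, -0.009, -0.003]
```

```bash
python3 -m pendant '{"grip":[-0.14,-0.14,-0.14],"linear":[[0.5,-3,4],[0.5,-2.4,4],[0,0,0]],"angular":[[0,-0.004,-0.001],[0,-0.004,-0.001],[0,0,0]]}'
python3 - <<'E'
from h import *
rows(rackpose(-46,0))
E
python3 -m pendant '{"grip":[-0.14,-0.14,-0.14,-0.14],"linear":[[0,0,15],[0,0,14],[0,0,10],[0,0,0]],"angular":[[0,0,0],[0,0,0],[0,0,0],[0,0,0]]}'
python3 - <<'E'
from h import *
rows(rackpose(-46,0))
E
```

```text
t: 10.22
ee_pos: [554.0, 268.2, 99.7]
orientation: [-2.982, 0.257, 0.794]
ft_force: [0.0, 0.6, -0.2]
width: 37.7
grasp_force: 0.0
N 2 lin [-0.8, 0.6, 20.8] ang [-0.0009, -0.0014, -0.0003] | total [-1.7, 1.2, 41.6] [-0.002, -0.003, -0.001]
t: 10.55
ee_pos: [535.5, 271.2, 66.7]
orientation: [-2.982, 0.256, 0.791]
ft_force: [1.8, -1.9, 4.7]
width: 38.0
grasp_force: 2.4
N 1 lin [-1.9, 0.9, 3.7] ang [-0.002, -0.0048, -0.0005] | total [-1.9, 0.9, 3.7] [-0.002, -0.005, -0.0]
```

```bash
python3 -m pendant '{"grip":[-1,-1,-1,-1,-1,-1],"linear":[[0,0,0],[0,0,0],[0,0,0],[0,0,0],[0,0,0],[0,0,0]],"angular":[[0,0,0],[0,0,0],[0,0,0],[0,0,0],[0,0,0],[0,0,0]]}'
python3 -m pendant '{"grip":[-1,-1,-1,-1,-1,-1,-1,-1],"linear":[[0,0,-15],[0,0,-15],[0,0,-18],[18,0,-27],[18,0,-27],[18,0,-27],[18,0,-27],[0,0,0]],"angular":[[0,0,0],[0,0,0],[0,0,0],[0,0,0],[0,0,0],[0,0,0],[0,0,0],[0,0,0]]}'
python3 - <<'E'
from h import *
im=cv2.cvtColor(ctrl.get_image('wrist'),cv2.COLOR_RGB2BGR)
cv2.imwrite('pics/w5.png',im[200:,:])
h=trayp(66,.30,135);m2=(np.array([690,80,220.]),rackpose(0,0)[1]);mid=(np.array([640,-90,200.]),h[1])
rows(m2);rows(mid,frm=m2);rows(h,frm=mid)
E
```

```text
t: 11.05
ee_pos: [534.0, 271.0, 66.1]
orientation: [-2.982, 0.256, 0.795]
ft_force: [0.4, -0.2, -0.5]
width: 11.3
grasp_force: 30.0
t: 11.72
ee_pos: [677.7, 246.1, 168.4]
orientation: [-2.982, 0.259, 0.783]
ft_force: [0.9, 0.7, 0.8]
width: 11.3
grasp_force: 30.0
N 5 lin [2.2, 32.3, -13.6] ang [-0.0007, -0.0013, -0.0003] | total [11.3, 161.3, -68.2] [-0.003, -0.006, -0.001]
N 8 lin [-8.3, 20.8, 4.5] ang [-0.0227, 0.0628, -0.0848] | total [-7.7, 176.0, 27.5] [-0.182, 0.502, -0.678]
N 6 lin [-23.5, 23.8, 10.8] ang [0.0, 0.0, 0.0] | total [-140.8, 143.1, 65.0] [0.0, 0.0, 0.0]
```

View pics/w5.png

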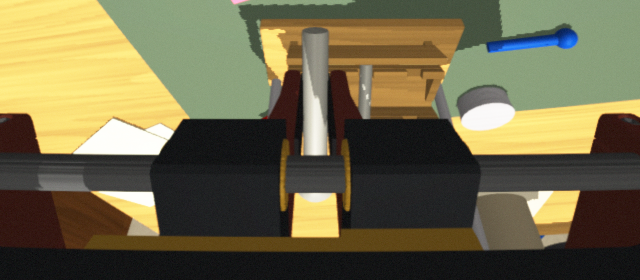

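The second ball punch is held at (315,40–200), and the block punch is still in its lane at (366,90).

```bash
python3 -m pendant '{"grip":[-1,-1,-1,-1,-1],"linear":[[2.2,32.3,-13.6],[2.2,32.3,-13.6],[2.2,32.3,-13.6],[2.2,32.3,-13.6],[2.2,32.3,-13.6]],"angular":[[0,0,0],[0,0,0],[0,0,0],[0,0,0],[0,0,0]]}'
python3 -m pendant '{"grip":[-1,-1,-1,-1,-1,-1,-1,-1,-1],"linear":[[-8.3,20.8,4.5],[-8.3,20.8,4.5],[-8.3,20.8,4.5],[-8.3,20.8,4.5],[-8.3,20.8,4.5],[-8.3,20.8,4.5],[-8.3,20.8,4.5],[-8.3,20.8,4.5],[0,0,0]],"angular":[[-0.0227,0.0628,-0.0848],[-0.0227,0.0628,-0.0848],[-0.0227,0.0628,-0.0848],[-0.0227,0.0628,-0.0848],[-0.0227,0.0628,-0.0848],[-0.0227,0.0628,-0.0848],[-0.0227,0.0628,-0.0848],[-0.0227,0.0628,-0.0848],[0,0,0]]}'
python3 - <<'E'
from h import *
print(ctrl.get_obs()['qpos'].round(3))
rows(trayp(66,.30,110),7)
E
```

```text
t: 12.18
ee_pos: [685.7, 79.8, 218.5]
orientation: [-2.981, 0.255, 0.799]
ft_force: [0.3, 0.4, -1.0]
width: 11.2
grasp_force: 30.0
t: 12.93
ee_pos: [633.5, -91.8, 197.3]
orientation: [-3.034, -0.815, -0.002]
ft_force: [0.2, 0.9, -1.0]
width: 11.1
grasp_force: 30.0
[-1.630e-01  4.730e-01  1.615e+00  1.000e-03  1.053e+00  8.820e-01]
N 7 lin [-19.2, 20.7, 12.5] ang [0.0, -0.0002, 0.0002] | total [-134.6, 144.6, 87.2] [0.0, -0.001, 0.001]
```

```bash
python3 -m pendant '{"grip":[-1,-1,-1,-1,-1,-1,-1,-1,-1],"linear":[[-19.2,20.7,12.5],[-19.2,20.7,12.5],[-19.2,20.7,12.5],[-19.2,20.7,12.5],[-19.2,20.7,12.5],[-19.2,20.7,12.5],[-19.2,20.7,12.5],[0,0,0],[0,0,0]],"angular":[[0,0,0],[0,0,0],[0,0,0],[0,0,0],[0,0,0],[0,0,0],[0,0,0],[0,0,0],[0,0,0]]}'
python3 - <<'E'
from h import *
rows(trayp(66,.30,25))
E
```

```text
t: 13.68
ee_pos: [592.0, -281.6, 109.4]
orientation: [-3.033, -0.807, -0.0]
ft_force: [0.4, 0.5, -0.9]
width: 11.2
grasp_force: 30.0
N 3 lin [-1.1, 0.4, 28.1] ang [-0.0009, -0.0003, -0.0013] | total [-3.4, 1.4, 84.4] [-0.003, -0.001, -0.004]
```

```bash
python3 -m pendant '{"grip":[-1,-1,-1,-1,-1,-1,-1],"linear":[[-1.2,0.5,22],[-1.2,0.5,20],[-1,0.4,18],[0,0,13],[0,0,8],[0,0,3],[0,0,0]],"angular":[[0,0,0],[0,0,0],[0,0,0],[0,0,0],[0,0,0],[0,0,0],[0,0,0]]}'
python3 - <<'E'
from h import *
rows(trayp(66,.30,25))
E
python3 -m pendant '{"grip":[-0.7,-0.6,-0.55,-0.55,-0.55],"linear":[[0,0,0],[0,0,0],[0,0,0],[0,0,0],[0,0,0]],"angular":[[0,0,0],[0,0,0],[0,0,0],[0,0,0],[0,0,0]]}'
python3 -m pendant '{"grip":[-0.55,-0.55,-0.55,-0.55,-0.55,-1,-1],"linear":[[0,0,-10],[0,0,-20],[0,0,-36],[0,0,-36],[0,0,0],[0,0,0],[0,0,0]],"angular":[[0,0,0],[0,0,0],[0,0,0],[0,0,0],[0,0,0],[0,0,0],[0,0,0]]}'
python3 - <<'E'
from h import *
print(ctrl.get_obs()['qpos'].round(3))
im=cv2.cvtColor(ctrl.get_image('wrist'),cv2.COLOR_RGB2BGR)
cv2.imwrite('pics/w6.png',im)
def arc(a,r=144,z=72): 
    p=fr(*TR,[r*np.cos(a),r*np.sin(a),z])[0];return p
for a in (-.3,-.15,0,.2,.4,.6,.8,.95): print(a,arc(a).round(1))
E
```

```text
t: 14.27
ee_pos: [591.8, -283.9, 26.9]
orientation: [-3.034, -0.813, -0.004]
ft_force: [0.2, -0.7, -0.6]
width: 11.3
grasp_force: 30.0
N 1 lin [-2.1, -0.8, 1.9] ang [0.0001, -0.0025, -0.0004] | total [-2.1, -0.8, 1.9] [0.0, -0.003, -0.0]
t: 14.68
ee_pos: [592.1, -285.0, 27.9]
orientation: [3.034, 0.811, 0.006]
ft_force: [-0.4, -0.3, -0.5]
width: 19.9
grasp_force: 0.0
t: 15.27
ee_pos: [591.3, -284.8, 129.6]
orientation: [3.035, 0.812, 0.005]
ft_force: [0.0, 0.6, -0.1]
width: 9.6
grasp_force: 0.0
[-0.468  0.575  1.618  0.002  0.946  0.579]
-0.3 [ 553. -142.   72.]
-0.15 [ 537.7 -157.3   72. ]
0 [ 524.9 -174.6   72. ]
0.2 [ 512.1 -200.4   72. ]
0.4 [ 504.7 -228.1   72. ]
0.6 [ 502.9 -256.8   72. ]
0.8 [ 506.9 -285.3   72. ]
0.95 [ 513.5 -305.8   72. ]
```

View pics/w6.png

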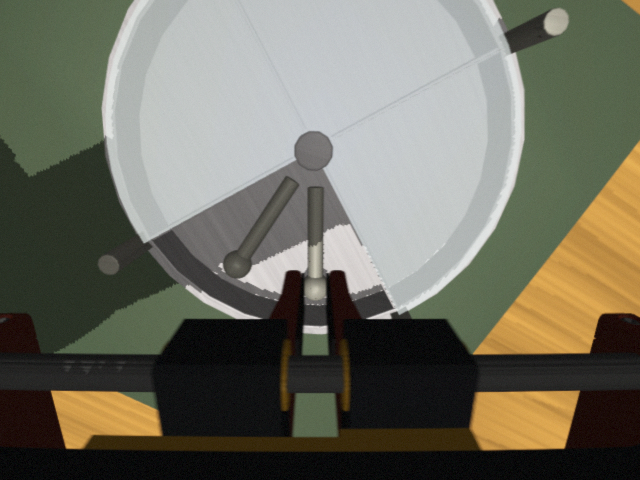

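Both ball punches lie flat and clear of each other, at (263,220) and (315,240). That was the last of my ten pictures, so from here I measure by code. Next, the push.

```bash
python3 - <<'E'
from h import *
R=trayp(0,-.45,0)[1]
s=(trayp(146,-.785-.37,120)[0],R);print(s[0])
rows(s,7)
E
```

```text
[ 559.65609979 -134.15931255  120.        ]
N 7 lin [-0.0, -22.4, 1.2] ang [-0.0002, -0.0003, 0.107] | total [48.1, -145.7, 8.7] [-0.001, -0.002, 0.749]
```

```bash
python3 -m pendant '{"grip":[-1,-1,-1,-1,-1,-1,-1,-1,-1],"linear":[[0,-22.4,1.2],[0,-22.4,1.2],[0,-22.4,1.2],[0,-22.4,1.2],[0,-22.4,1.2],[0,-22.4,1.2],[0,-22.4,1.2],[0,0,0],[0,0,0]],"angular":[[0,0,0.107],[0,0,0.107],[0,0,0.107],[0,0,0.107],[0,0,0.107],[0,0,0.107],[0,0,0.107],[0,0,0],[0,0,0]]}'
python3 - <<'E'
from h import *
R=trayp(0,-.45,0)[1]
rows((trayp(146,-.785-.37,67)[0],R))
A=np.linspace(-.37,.85,15);P=np.array([trayp(146,-.785+a,67)[0] for a in A])
print(np.diff(P,axis=0)@R)
E
```

```text
t: 16.07
ee_pos: [559.9, -133.7, 119.5]
orientation: [-3.121, 0.348, -0.0]
ft_force: [0.2, -0.6, 0.2]
width: 0.7
grasp_force: 0.0
N 2 lin [-0.1, 0.3, 26.2] ang [-0.0006, 0.0, 0.0021] | total [-0.2, 0.6, 52.5] [-0.001, 0.0, 0.004]
[[-7.81247616 10.03662793  0.        ]
 [-6.90931754 10.67848375  0.        ]
 [-5.9537236  11.23929977  0.        ]
 [-4.95294642 11.71481992  0.        ]
 [-3.91458097 12.10143545  0.        ]
 [-2.84650747 12.39621229  0.        ]
 [-1.75683162 12.59691338  0.        ]
 [-0.65382305 12.70201557  0.        ]
 [ 0.45414744 12.71072123  0.        ]
 [ 1.55867136 12.6229643   0.        ]
 [ 2.65136642 12.43941076  0.        ]
 [ 3.72394006 12.16145363  0.        ]
 [ 4.76825245 11.79120234  0.        ]
 [ 5.77637822 11.33146675  0.        ]]
```

```bash
python3 -m pendant '{"grip":[-1,-1,-1],"linear":[[0,0,26],[0,0,26],[0,0,0]],"angular":[[0,0,0],[0,0,0],[0,0,0]]}'
python3 -m pendant '{"grip":[-1,-1,-1,-1,-1,-1,-1],"linear":[[-7.8,10,0],[-6.9,10.7,0],[-6,11.2,0],[-5,11.7,0],[-3.9,12.1,0],[-2.8,12.4,0],[-1.8,12.6,0]],"angular":[[0,0,0],[0,0,0],[0,0,0],[0,0,0],[0,0,0],[0,0,0],[0,0,0]]}'
python3 -m pendant '{"grip":[-1,-1,-1,-1,-1,-1,-1],"linear":[[-0.7,12.7,0],[0.5,12.7,0],[1.6,12.6,0],[2.7,12.4,0],[3.7,12.2,0],[4.8,11.8,0],[5.8,11.3,0]],"angular":[[0,0,0],[0,0,0],[0,0,0],[0,0,0],[0,0,0],[0,0,0],[0,0,0]]}'
python3 -m pendant '{"grip":[-1,-1,-1,-1,-1,-1],"linear":[[0,0,0],[0,0,0],[0,0,0],[0,0,0],[0,0,0],[0,0,0]],"angular":[[0,0,0],[0,0,0],[0,0,0],[0,0,0],[0,0,0],[0,0,0]]}'
python3 - <<'E'
from h import *
im=cv2.cvtColor(ctrl.get_image('top'),cv2.COLOR_RGB2BGR);cv2.imwrite('pics/top1.png',im)
o=ctrl.get_obs();print(trayp(146,.065,67)[0])
E
```

```text
t: 16.32
ee_pos: [557.6, -134.8, 64.4]
orientation: [-3.12, 0.352, 0.008]
ft_force: [-1.1, 0.6, -1.0]
width: 0.3
grasp_force: 0.0
t: 16.9
ee_pos: [509.4, -207.1, 69.5]
orientation: [-3.121, 0.355, -0.007]
ft_force: [2.1, 1.6, 0.2]
width: 0.5
grasp_force: 1.3
t: 17.48
ee_pos: [508.1, -294.6, 68.4]
orientation: [-3.12, 0.355, -0.003]
ft_force: [1.4, -0.3, 0.1]
width: 0.8
grasp_force: 0.3
t: 17.98
ee_pos: [508.2, -292.7, 68.6]
orientation: [-3.121, 0.353, -0.004]
ft_force: [-0.7, 0.4, -0.4]
width: 0.4
grasp_force: 0.0
[ 506.84662519 -292.88188164   67.        ]
```

```bash
python3 -m pendant '{"grip":[-0.14,-0.14,-0.14,-0.14,-0.14,-0.14],"linear":[[0,0,-25],[0,0,-36],[0,0,-36],[0,0,-36],[0,0,-30],[0,0,0]],"angular":[[0,0,0],[0,0,0],[0,0,0],[0,0,0],[0,0,0],[0,0,0]]}'
python3 - <<'E'
from h import *
# angle of tray (mod 90) by matching bright post tops in the wrist + top pictures
t0=cv2.imread('pics/top0.png',0).astype(int);t1=cv2.imread('pics/top1.png',0).astype(int)
for k in range(4):
    q=proj('top',fr(*TR,[144*np.cos(k*np.pi/2),144*np.sin(k*np.pi/2),80]))[0].round().astype(int)
    s=np.s_[q[1]-8:q[1]+9,q[0]-8:q[0]+9];print(k,q,'diff',abs(t0[s]-t1[s]).mean().round(1))
im=cv2.cvtColor(ctrl.get_image('wrist'),cv2.COLOR_RGB2BGR);cv2.imwrite('pics/w7.png',im)
g=cv2.cvtColor(im,cv2.COLOR_BGR2GRAY)
for k in range(4):
    best=[]
    for th in np.arange(-.8,.8,.02):
        a=k*np.pi/2+th
        n=16;P=[[144*np.cos(a)+5*np.cos(b),144*np.sin(a)+5*np.sin(b),85] for b in np.arange(n)*2*np.pi/n]
        O=[[144*np.cos(a)+10*np.cos(b),144*np.sin(a)+10*np.sin(b),85] for b in np.arange(n)*2*np.pi/n]
        def v(Q):
            q=proj('wrist',fr(*TR,Q)).round().astype(int);ok=((q>=0)&(q<[640,480])).all()
            return g[q[:,1],q[:,0]].astype(float) if ok and q[:,1].max()<310 else None
        i,o_=v(P),v(O)
        if i is not None: best.append((i.mean()-o_.mean(),round(th,2)))
    print(k,sorted(best)[-2:])
pre=rackpose(0,45,120,60);R=trayp(0,-.45,0)[1]
m2=(np.array([670,40,240.]),pre[1]);rows(m2);rows(pre,frm=m2)
print(ctrl.get_obs()['qpos'].round(3))
E
```

```text
t: 18.53
ee_pos: [510.9, -295.0, 238.4]
orientation: [3.118, -0.354, 0.02]
ft_force: [1.0, -0.4, 0.8]
width: 36.2
grasp_force: 0.0
0 [427 270] diff 50.6
1 [520 246] diff 63.4
2 [491 157] diff 27.7
3 [401 179] diff 30.9
0 [(np.float64(35.5), np.float64(0.02)), (np.float64(46.875), np.float64(0.0))]Traceback (most recent call last):
  File "<stdin>", line 19, in <module>
AttributeError: 'NoneType' object has no attribute 'mean'
```

A post stands exactly at the gap's left edge again, offset 0.00 rad. The finger would have blocked any fall-back, so the tray clicked over. Next, the block punch.

```bash
python3 - <<'E'
from h import *
pre=rackpose(0,45,120,60);o=ctrl.get_obs();print(o['qpos'].round(3))
m1=(np.array([640,-60,245.]),trayp(0,-.3,0)[1])
m2=(np.array([690,120,235.]),pre[1]);rows(m1);rows(m2,7,frm=m1);rows(pre,frm=m2);rows(rackpose(0,45),5,frm=pre)
E
```

```text
[-0.545  0.351  1.709  0.002  1.073  1.251]
N 8 lin [11.4, -31.5, -1.2] ang [0.0002, -0.0012, -0.0187] | total [74.7, -257.5, -9.2] [0.002, -0.01, -0.15]
N 7 lin [4.4, -26.4, 0.6] ang [0.0035, -0.0747, 0.0132] | total [36.2, -183.3, 10.0] [0.025, -0.523, 0.092]
N 3 lin [0.7, -25.3, 27.1] ang [0.0, 0.0, 0.0] | total [2.2, -75.9, 81.4] [0.0, 0.0, 0.0]
N 5 lin [-14.8, 0.0, 22.4] ang [0.0, 0.0, 0.0] | total [-73.9, 0.0, 112.0] [0.0, 0.0, 0.0]
```

```bash
python3 -m pendant '{"grip":[-0.14,-0.14,-0.14,-0.14,-0.14,-0.14,-0.14,-0.14],"linear":[[11.4,-31.5,-1.2],[11.4,-31.5,-1.2],[11.4,-31.5,-1.2],[11.4,-31.5,-1.2],[11.4,-31.5,-1.2],[11.4,-31.5,-1.2],[11.4,-31.5,-1.2],[11.4,-31.5,-1.2]],"angular":[[0,-0.001,-0.0187],[0,-0.001,-0.0187],[0,-0.001,-0.0187],[0,-0.001,-0.0187],[0,-0.001,-0.0187],[0,-0.001,-0.0187],[0,-0.001,-0.0187],[0,-0.001,-0.0187]]}'
python3 -m pendant '{"grip":[-0.14,-0.14,-0.14,-0.14,-0.14,-0.14,-0.14,-0.14],"linear":[[4.4,-26.4,0.6],[4.4,-26.4,0.6],[4.4,-26.4,0.6],[4.4,-26.4,0.6],[4.4,-26.4,0.6],[4.4,-26.4,0.6],[4.4,-26.4,0.6],[0,0,0]],"angular":[[0.0035,-0.0747,0.0132],[0.0035,-0.0747,0.0132],[0.0035,-0.0747,0.0132],[0.0035,-0.0747,0.0132],[0.0035,-0.0747,0.0132],[0.0035,-0.0747,0.0132],[0.0035,-0.0747,0.0132],[0,0,0]]}'
python3 - <<'E'
from h import *
pre=rackpose(0,45,120,60)
rows(pre,4)
E
```

```text
t: 19.25
ee_pos: [637.6, -57.7, 239.5]
orientation: [-3.138, 0.118, 0.012]
ft_force: [-0.6, -0.1, 0.2]
width: 37.7
grasp_force: 0.0
t: 19.92
ee_pos: [687.6, 125.0, 224.8]
orientation: [-2.975, 0.251, 0.822]
ft_force: [-0.2, 0.0, -0.6]
width: 38.0
grasp_force: 0.0
N 4 lin [0.1, -17.8, 17.7] ang [0.0003, 0.0039, 0.0004] | total [1.0, -71.4, 70.9] [0.001, 0.015, 0.002]
```

```bash
python3 -m pendant '{"grip":[-0.14,-0.14,-0.14,-0.14,-0.14,-0.14,-0.14,-0.14,-0.14,-0.14,-0.14],"linear":[[0,-18.5,17.7],[0,-18.5,17.7],[0,-18.5,17.7],[0,-18.5,17.7],[-14.8,0,22.4],[-14.8,0,22.4],[-14.8,0,22.4],[-14.8,0,22.4],[-14.8,0,22.4],[0,0,0],[0,0,0]],"angular":[[0,0.0039,0],[0,0.0039,0],[0,0.0039,0],[0,0.0039,0],[0,0,0],[0,0,0],[0,0,0],[0,0,0],[0,0,0],[0,0,0],[0,0,0]]}'
python3 - <<'E'
from h import *
rows(rackpose(0,0))
E
```

```text
t: 20.83
ee_pos: [546.1, 219.6, 107.7]
orientation: [-2.987, 0.255, 0.787]
ft_force: [-0.4, 0.6, 0.3]
width: 37.8
grasp_force: 0.0
N 2 lin [0.9, -1.1, 24.4] ang [0.0005, -0.0041, -0.0001] | total [1.7, -2.2, 48.8] [0.001, -0.008, -0.0]
```

```bash
python3 -m pendant '{"grip":[-0.14,-0.14,-0.14,-0.14,-0.14],"linear":[[0.6,-1,10],[0.5,-1,14],[0,0,12],[0,0,9],[0,0,0]],"angular":[[0,-0.004,0],[0,-0.004,0],[0,0,0],[0,0,0],[0,0,0]]}'
python3 - <<'E'
from h import *
rows(rackpose(0,0))
E
python3 -m pendant '{"grip":[-1,-1,-1,-1,-1,-1],"linear":[[0,0,0],[0,0,0],[0,0,0],[0,0,0],[0,0,0],[0,0,0]],"angular":[[0,0,0],[0,0,0],[0,0,0],[0,0,0],[0,0,0],[0,0,0]]}'
python3 -m pendant '{"grip":[-1,-1,-1,-1,-1,-1,-1,-1],"linear":[[0,0,-15],[0,0,-15],[0,0,-18],[18,0,-27],[18,0,-27],[18,0,-27],[18,0,-27],[0,0,0]],"angular":[[0,0,0],[0,0,0],[0,0,0],[0,0,0],[0,0,0],[0,0,0],[0,0,0],[0,0,0]]}'
python3 - <<'E'
from h import *
h=trayp(68,0,110);m2=(np.array([690,60,220.]),rackpose(0,0)[1]);mid=(np.array([640,-100,195.]),h[1])
rows(m2);rows(mid,7,frm=m2);rows(h,frm=mid)
E
```

```text
t: 21.25
ee_pos: [525.3, 225.4, 66.9]
orientation: [-2.982, 0.256, 0.801]
ft_force: [-0.3, -0.0, -0.5]
width: 37.8
grasp_force: 0.0
N 1 lin [0.2, 0.0, 2.6] ang [0.0009, 0.0013, -0.0008] | total [0.2, 0.0, 2.6] [0.001, 0.001, -0.001]
t: 21.75
ee_pos: [528.1, 225.5, 69.7]
orientation: [-2.983, 0.255, 0.793]
ft_force: [0.3, -2.2, 2.3]
width: 11.3
grasp_force: 30.0
t: 22.42
ee_pos: [671.3, 200.9, 171.6]
orientation: [-2.983, 0.258, 0.781]
ft_force: [0.3, 0.2, 0.1]
width: 11.1
grasp_force: 30.0
N 4 lin [3.2, 33.9, -15.9] ang [-0.0011, -0.0028, -0.0001] | total [13.3, 135.4, -63.6] [-0.004, -0.011, -0.001]
N 7 lin [-6.0, 23.1, 5.2] ang [-0.0147, 0.0738, -0.055] | total [-6.6, 166.2, 32.7] [-0.103, 0.517, -0.385]
N 6 lin [-15.8, 24.8, 14.2] ang [0.0, 0.0, 0.0] | total [-94.9, 149.0, 85.0] [0.0, 0.0, 0.0]
```

```bash
python3 -m pendant '{"grip":[-1,-1,-1,-1],"linear":[[3.2,33.9,-15.9],[3.2,33.9,-15.9],[3.2,33.9,-15.9],[3.2,33.9,-15.9]],"angular":[[0,-0.003,0],[0,-0.003,0],[0,-0.003,0],[0,-0.003,0]]}'
python3 -m pendant '{"grip":[-1,-1,-1,-1,-1,-1,-1,-1],"linear":[[-6,23.1,5.2],[-6,23.1,5.2],[-6,23.1,5.2],[-6,23.1,5.2],[-6,23.1,5.2],[-6,23.1,5.2],[-6,23.1,5.2],[0,0,0]],"angular":[[-0.0147,0.0738,-0.055],[-0.0147,0.0738,-0.055],[-0.0147,0.0738,-0.055],[-0.0147,0.0738,-0.055],[-0.0147,0.0738,-0.055],[-0.0147,0.0738,-0.055],[-0.0147,0.0738,-0.055],[0,0,0]]}'
python3 - <<'E'
from h import *
rows(trayp(68,0,110),7)
E
```

```text
t: 22.75
ee_pos: [684.2, 59.9, 217.2]
orientation: [-2.976, 0.254, 0.814]
ft_force: [0.1, -0.2, -0.9]
width: 11.0
grasp_force: 30.0
t: 23.42
ee_pos: [630.4, -101.7, 191.5]
orientation: [-3.119, -0.349, 0.014]
ft_force: [0.0, 0.7, -1.9]
width: 11.5
grasp_force: 30.0
N 7 lin [-12.1, 21.4, 11.6] ang [-0.0006, 0.0012, -0.0001] | total [-84.3, 150.0, 81.6] [-0.004, 0.009, -0.001]
```

```bash
python3 -m pendant '{"grip":[-1,-1,-1,-1,-1,-1,-1,-1,-1],"linear":[[-12.1,21.4,11.6],[-12.1,21.4,11.6],[-12.1,21.4,11.6],[-12.1,21.4,11.6],[-12.1,21.4,11.6],[-12.1,21.4,11.6],[-12.1,21.4,11.6],[0,0,0],[0,0,0]],"angular":[[-0.0006,0.0012,0],[-0.0006,0.0012,0],[-0.0006,0.0012,0],[-0.0006,0.0012,0],[-0.0006,0.0012,0],[-0.0006,0.0012,0],[-0.0006,0.0012,0],[0,0,0],[0,0,0]]}'
python3 - <<'E'
from h import *
rows(trayp(68,0,26))
# is the gap empty now? brightness along the lines where the ball punches were put, old vs new picture
old=cv2.imread('pics/w6.png',0);print('old on/off punch',old[240,316],old[240,290])
cv2.imwrite('pics/w8.png',cv2.cvtColor(ctrl.get_image('wrist'),cv2.COLOR_RGB2BGR))
g=cv2.imread('pics/w8.png',0)
for a in(-.3,.3):
  for r in(45,):
    q=[trayp(r,a+d,26)[0] for d in np.arange(-.3,.31,.1)]
    q=proj('wrist',q).round().astype(int);print(a,q[0],q[-1],[int(g[y,x]) for x,y in q])
E
```

```text
t: 24.17
ee_pos: [583.4, -263.6, 110.1]
orientation: [-3.12, -0.345, 0.003]
ft_force: [0.4, 0.3, -1.8]
width: 11.2
grasp_force: 30.0
N 3 lin [-1.1, 0.7, 28.0] ang [-0.0008, 0.0006, -0.0012] | total [-3.3, 2.3, 84.1] [-0.002, 0.002, -0.003]
old on/off punch 94 109
-0.3 [282 203] [319 214] [110, 109, 112, 115, 110, 110, 109]
0.3 [319 214] [355 203] [109, 114, 106, 114, 111, 112, 112]
```

The gap floor reads a uniform ~110, so compartment 2 is empty and the tray has turned. I lower the block.

```bash
python3 -m pendant '{"grip":[-1,-1,-1,-1,-1,-1,-1],"linear":[[-1.5,0.8,22],[-1.5,0.8,20],[-1,0.6,18],[0,0,12],[0,0,8],[0,0,3],[0,0,0]],"angular":[[0,0,0],[0,0,0],[0,0,0],[0,0,0],[0,0,0],[0,0,0],[0,0,0]]}'
python3 - <<'E'
from h import *
rows(trayp(68,0,26))
E
```

```text
t: 24.8
ee_pos: [581.2, -265.9, 28.0]
orientation: [-3.121, -0.35, 0.0]
ft_force: [0.5, -0.2, -1.2]
width: 11.1
grasp_force: 30.0
N 1 lin [-0.8, 0.3, 2.0] ang [-0.0006, 0.0001, -0.0003] | total [-0.8, 0.3, 2.0] [-0.001, 0.0, -0.0]
```

```bash
python3 -m pendant '{"grip":[-1,-1,-1],"linear":[[0,0,2],[0,0,1.5],[0,0,0]],"angular":[[0,0,0],[0,0,0],[0,0,0]]}'
python3 -m pendant '{"grip":[-0.7,-0.6,-0.5,-0.5,-0.5],"linear":[[0,0,0],[0,0,0],[0,0,0],[0,0,0],[0,0,0]],"angular":[[0,0,0],[0,0,0],[0,0,0],[0,0,0],[0,0,0]]}'
python3 -m pendant '{"grip":[-0.5,-0.5,-0.5,-0.5,-0.5,-0.5,-0.5,-0.5],"linear":[[0,0,-10],[0,0,-20],[0,0,-36],[0,0,-36],[0,0,0],[0,0,0],[0,0,0],[0,0,0]],"angular":[[0,0,0],[0,0,0],[0,0,0],[0,0,0],[0,0,0],[0,0,0],[0,0,0],[0,0,0]]}'
python3 - <<'E'
from h import *
cv2.imwrite('pics/w9.png',cv2.cvtColor(ctrl.get_image('wrist'),cv2.COLOR_RGB2BGR))
g=cv2.imread('pics/w9.png',0)
for m in(40,50,60,70,80,90):   # across midline, mm, at shaft height
  a=TR[2]+np.pi/4;c=trayp(m,0,27)[0];s=np.array([-np.sin(a),np.cos(a),0])
  q=proj('wrist',[c+s*d for d in range(-20,21,4)]).round().astype(int);print(m,q[5],[int(g[y,x]) for x,y in q])
# ball punches under the cover on the new right side: contrast along an arc, top picture
t=cv2.cvtColor(ctrl.get_image('top'),cv2.COLOR_RGB2GRAY)
q=[trayp(70,a,27)[0] for a in np.arange(.85,2.3,.06)];q=proj('top',q).round().astype(int);print([int(t[y,x]) for x,y in q])
print(ctrl.get_obs()['t'])
E
```

```text
t: 25.05
ee_pos: [581.3, -266.7, 25.2]
orientation: [3.122, 0.349, 0.001]
ft_force: [0.7, 0.1, -1.0]
width: 11.5
grasp_force: 30.0
t: 25.47
ee_pos: [581.0, -266.6, 24.9]
orientation: [-3.122, -0.349, -0.001]
ft_force: [-0.4, -0.5, 0.6]
width: 21.9
grasp_force: 0.0
t: 26.13
ee_pos: [580.0, -266.1, 125.6]
orientation: [-3.121, -0.349, 0.003]
ft_force: [-1.1, -0.2, 0.1]
width: 22.0
grasp_force: 0.0
40 [316 196] [117, 114, 120, 120, 65, 97, 87, 118, 117, 115, 118]
50 [316 210] [118, 115, 119, 114, 67, 97, 91, 118, 117, 120, 119]
60 [316 223] [117, 114, 120, 119, 72, 95, 87, 116, 115, 130, 115]
70 [316 236] [116, 108, 114, 113, 72, 94, 84, 225, 224, 228, 226]
80 [316 248] [113, 115, 114, 192, 77, 186, 154, 227, 224, 224, 219]
90 [316 261] [110, 217, 227, 222, 115, 195, 149, 221, 221, 222, 222]
[68, 68, 70, 68, 70, 70, 70, 69, 69, 68, 72, 69, 70, 67, 76, 40, 36, 64, 187, 188, 186, 185, 188, 185, 187]
26.2333
```

```bash
python3 -m pendant '{"grip":[-0.5,-0.5,-0.5,-0.5,-0.5,-0.5,-0.5,-0.5,-0.5],"linear":[[0,-10,-30],[0,-30,-20],[0,-36,0],[0,-36,0],[0,-36,0],[0,-36,0],[0,-36,0],[0,0,0],[0,0,0]],"angular":[[0,0,0],[0,0,0],[0,0,0],[0,0,0],[0,0,0],[0,0,0],[0,0,0],[0,0,0],[0,0,0]]}'
python3 - <<'E'
from h import *
cv2.imwrite('pics/top2.png',cv2.cvtColor(ctrl.get_image('top'),cv2.COLOR_RGB2BGR))
t=cv2.imread('pics/top2.png',0);t0=cv2.imread('pics/top0.png',0)
for a0 in(.85,-.75):
  q=[trayp(70,a0+d,27)[0] for d in np.arange(0,1.5,.06)];q=proj('top',q).round().astype(int);print([(int(t[y,x]),int(t0[y,x])) for x,y in q])
for k in range(4):
    q=proj('top',fr(*TR,[144*np.cos(k*np.pi/2),144*np.sin(k*np.pi/2),80]))[0].round().astype(int)
    s=np.s_[q[1]-8:q[1]+9,q[0]-8:q[0]+9];r=cv2.matchTemplate(t[q[1]-14:q[1]+15,q[0]-14:q[0]+15],t0[s],cv2.TM_CCOEFF_NORMED);print(k,cv2.minMaxLoc(r)[1::2])
for n,x,y in(('jar',337,165),('tin',312,341),('sd',180,340)):
    s=np.s_[y-22:y+23,x-35:x+36];print(n,cv2.absdiff(t[s],t0[s]).mean().round(1))
E
```

```text
t: 26.98
ee_pos: [531.5, -50.4, 176.0]
orientation: [-3.121, -0.354, 0.003]
ft_force: [-0.6, 0.6, 0.1]
width: 21.9
grasp_force: 0.0
[(72, 71), (157, 154), (181, 174), (181, 175), (180, 175), (169, 174), (176, 175), (171, 174), (181, 174), (179, 175), (180, 174), (178, 176), (180, 174), (181, 175), (179, 177), (172, 175), (176, 173), (172, 177), (179, 176), (178, 175), (181, 177), (181, 176), (180, 177), (181, 175), (178, 172)]
[(163, 180), (162, 193), (200, 192), (194, 193), (202, 193), (200, 196), (198, 195), (200, 190), (200, 192), (198, 188), (183, 189), (110, 188), (126, 189), (169, 190), (167, 189), (200, 187), (199, 187), (201, 187), (203, 189), (197, 186), (198, 188), (196, 186), (195, 186), (197, 188), (194, 187)]
0 (0.6332775950431824, (12, 9))
1 (0.9622218608856201, (6, 7))
2 (0.9406182169914246, (7, 6))
3 (0.9632439017295837, (6, 6))
jar 3.2
tin 55.5
sd 3.3
```

```bash
python3 - <<'E'
from h import *
t=cv2.cvtColor(ctrl.get_image('scene'),cv2.COLOR_RGB2GRAY);t0=cv2.imread('pics/scene0.png',0)
x,y=354,206;T=t0[y-16:y+17,x-17:x+14]
r=cv2.matchTemplate(t[y-32:y+33,x-33:x+30],T,cv2.TM_CCOEFF_NORMED);print(cv2.minMaxLoc(r)[1::2],'want (16,16)')
E
```

```text
(0.847490668296814, (15, 16)) want (16,16)
```

The tin is where it was (within 1 px). I hand the job in.

```bash
python3 -c "
from workcell import ctrl
print(ctrl.close_job())"
```

```text
the job is handed in; nothing more can be done
None
```

I handed the job in after about 27 s of the 72 s allowed, and no verdict came back: both ball punches are in compartment 1, the tray is resting one click on, the block punch is flat in compartment 2, and the jar, tin and screwdriver are undisturbed in the last camera checks (the ball punches' position after the turn shows only faintly through the cover).

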